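# Spot the last screw hole with a spring punch

### The arm

A 7-joint arm with a two-finger parallel gripper is mounted at the origin on the work surface. World frame = base frame: x ahead of the robot, y to its left, z up, the work surface at z = 0. Lengths are in m, angles in rad, forces in N, time in s.
With the tool pointing down it reaches from about 0.4 to 0.85 m from the base axis. Payload 4.5 kg.
Tool frame: the origin (TCP) lies at the centre of the arm's flange, where the gripper is bolted on; the fingertips stand nose_length ahead of it and the grasp point (between the pads) lies 147 mm ahead of it (nose_length is the distance from the TCP to the fingertips, in m); z points along the fingers, y is the line along which they close (so a half turn about z gives the same grasp; the last joint's range is limited). The gripper opens to 88 mm and grips with 3 to 60 N. Pads are 18 mm wide; open, the fingers measure 123 mm over their backs; the gripper's body (75 mm by 187 mm) begins 45 mm behind the grasp point.
Start: joints at [1.277, 0.689, -0.195, 1.565, 0.157, 0.902, -0.215], TCP at [0.201, -0.592, 0.405] pointing down, gripper open.
Joint ranges: [-3.01, 3.01], [-0.46, 2.08], [-1.47, 1.51], [0.13, 2.56], [-1, 4.14], [0.04, 2.09], [-2.66, 2.66]. Speed limits (rad/s): [2.57, 2.57, 3.14, 3.14, 3.14, 3.14, 3.14].

### API

Orientations are given as a unit quaternion [x, y, z, w].
In Python, from plant import * gives the robot as it stands.
- The arm moves only by the tool play_rows, never from a script. Its argument "rows" is a list that holds one entry, the list of rows, each a list of 6 numbers: the shift along the tool's x, y, z normalised to -1 to 1, where 1 is 0.5 m, then the turn, a rotation vector about the tool's x, y, z normalised to -1 to 1, where 1 is 0.5 rad. A call has 1 to 20 rows; each row is the pose to reach, as a shift and turn from the pose commanded when the call began, along the tool's axes at that moment; what a row does not reach only later rows make up. A row lasts 1/12 s, in which the tool goes at most 41.7 mm and 7.16 degrees, less where a joint would pass 70% of its speed; a pose out of reach is approached as far as the arm can. A call with a number of a shift or a turn outside -1 to 1 is refused whole. A call with a gripper value outside its range is refused whole. "claw" is the closure, from 0 (fully open) to 1 (shut), set as the call begins (left out, the last holds). The fingers move at their own pace and stop on an object; "squeeze" is the grip in N (left out, the last holds). Time passes only in rows, so rows that repeat a pose let the fingers close. It gives the time, the measured TCP pose, the force, the opening and the grip force at its end, in the units of the state.
- get_state(): the state, without advancing time (a new reading comes with each control period).
- snapshot(name): name is "scene" or "top" or "wrist"; returns a dict with "pixels" (480x640x3 uint8, blue, green, red), "camera_matrix" (3x3 intrinsics, pixels), "world_to_cam" (4x4, takes a point from world to camera coordinates); the wrist camera has in their place "mount" (4x4, takes a point from camera to tool coordinates, whose origin is the TCP and whose axes are the flange's). Camera axes: x right, y down, z forward; pixel columns grow to the right and rows downward; lengths in m; the calibration is good to about 2 mm. A picture is of the moment at which its call begins: read the wrist's pose just before it. There is no depth.
- finish_job(): hands the job in; it is judged then, once.
The state is a dict: "clock": time; "q": joint angles; "qd": joint speeds; "joint_torque": joint torques, N m; "tool_pos": TCP position; "eef_rot": TCP orientation; "contact_force": force on the tool from outside, world axes, zero at the start; "moment": the same for the moment, N m; "opening": opening from 0.0 (shut) to 1.0 (fully open); "finger_force": force on a finger pad.
Only numpy, scipy, OpenCV 4.12 (cv2) and the standard library are available. Lean on these libraries where they do the work, as an engineer would, in place of code of your own. Each camera call takes 0.05 s, during which the arm holds its last target. There are 200 camera calls.

### The job

One screw hole in the brass straps of the box lid is still empty: take the spring punch from the tool block, seat its tapered nose fully in that countersunk hole and press it straight down until its hidden spring snaps, so the wood is spotted for drilling. Press gently: stop at the snap rather than ramming the punch against its stop, let it fire nowhere else and do not shift the lid. Then put the punch back in its own hole in the tool block, standing upright on its shoulder, and leave the other things alone.

Things in the scene. Friction and masses are not known exactly. Their poses are not given: they have to be found in the camera images.
- punch_grip (a point): Middle of the dark knurled grip (diameter 16, 56 high) of the spring punch, a slim steel tool 128 mm long, 130 g, hanging nose down in the tool block; z points up the tool. On its axis, 90 mm above the nose tip. Its shoulder, which rests on the block, lies 28 mm below; then a barrel of diameter 12 down to 14 mm above the tip. Cap above: diameter 13, 10 high.
- punch_tip (a point): Nose tip of the punch: flat 3 mm across, tapering at 45 degrees to 9 mm, 3 mm up. The nose is sprung and slides into the barrel: the push needed starts near 2 N, climbs to about 12 N at 3.7 mm, then lets go all at once (the snap; fired once 4.4 mm in) to about 4 N; a hard stop follows at 5.8 mm. Lifted off, it springs out again. It hangs in the block hole, 8 mm above the table.
- screw_hole (a point): Centre of the mouth of the one empty screw hole, on the brass strap's upper face; z up. 90 degree countersink, 9 mm across at the top, narrowing to a 4.5 mm bore 2.3 mm down; strap 3 mm thick, 22 wide; dark wood below. With the nose fully seated its tip is 2.3 to 3 mm below this point. The other three holes hold slotted brass screws.
- lid_mid (a point): Centre of the upper face of the loose wooden lid (120 mm in its x, 180 in its y, 14 thick, about 0.36 kg), flat on a 3 mm cutting mat at any heading. Two brass straps run along its x at y = -55 and +55 mm, screw holes at x = -45 and +45; the empty one is at x = +45, y = +55, its mouth 3 mm above this point.
- tool_block: Fixed wooden tool block, 60 mm in its x, 150 in its y, 70 high; origin at the centre of its underside. Two upright through holes of diameter 14 at y = -40 and +40 mm, x = 0: one holds the punch, the other the awl; which is which varies. A tool in place rests with its shoulder on the block's top.
- awl_mid (a point): Middle of the bulbous wooden handle (27 mm across, 56 high) of the loose awl that stands in the other hole of the block. Bystander.
- tea_light_mid (a point): Middle of a loose unlit tea light, diameter 58 mm, 30 high, beyond the mat. Bystander.
- screw_dish_mid (a point): Middle of a loose open white dish with brass screws, 70 x 90 x 18 mm, to the right of the lid. Bystander.
- glue_mid (a point): Middle of a loose white glue bottle, diameter 38 mm, 105 high, beyond the tool block. Bystander.
- punch_trip_pin (a point): Hidden trip pin inside the punch.
Things that resemble listed ones, but are neither listed nor needed, are in the scene too. Several things have the shape of the tool_block; the one meant has the colours described above.

How it is judged:
On the way, in this order (a step that is already met when the one before it is completed fails the run):
1. the punch stands upright (within 6 degrees) with its nose seated in the empty hole: tip at least 1.8 mm below the strap's face and within 1.5 mm of the hole's axis, not yet fired (horizontal distance between punch_tip and screw_hole below 0.0015 m and z of punch_tip in the frame of screw_hole below -0.0018 m and angle between punch_grip's own z axis and vertical below 0.105 rad and z of punch_tip in the frame of punch_grip below -0.0865 m), for 0.1 s.
2. the punch fires there: nose pushed in at least 4.4 mm, still seated and upright (z of punch_tip in the frame of punch_grip above -0.0856 m and horizontal distance between punch_tip and screw_hole below 0.0015 m and z of punch_tip in the frame of screw_hole below -0.0018 m and angle between punch_grip's own z axis and vertical below 0.105 rad), for 0.04 s.
At the end, for the whole second after the job is handed in: The punch stands upright (within 3.4 degrees) in its hole of the tool block, its axis within 3 mm of the hole's and its shoulder down on the block (within 2 mm), nose sprung out; the empty screw hole (with the lid) is within 6 mm of where it was ((y of punch_grip in the frame of tool_block between -0.043 and -0.037 m or y of punch_grip in the frame of tool_block between 0.037 and 0.043 m) and x of punch_grip in the frame of tool_block between -0.003 and 0.003 m and z of punch_grip in the frame of tool_block between 0.095 and 0.1 m and angle between punch_grip's own z axis and vertical below 0.06 rad and z of punch_tip in the frame of punch_grip below -0.088 m and distance of screw_hole from where it was at the start of the episode below 0.006 m and x of punch_trip_pin in the frame of punch_grip below 0.002 m); the robot touches nothing.
It fails at once if the punch fires (nose 4.4 mm in) anywhere but seated in the empty hole (z of punch_tip in the frame of punch_grip above -0.0856 m and (horizontal distance between punch_tip and screw_hole above 0.003 m or z of punch_tip in the frame of screw_hole above -0.001 m)).
It fails at once if the punch is rammed: more than 20 N between it and the lid (contact force between punch and lid above 20 N).
It fails at once if the lid is shifted by more than 6 mm (distance of lid_mid from where it was at the start of the episode above 0.006 m).
It fails at once if the awl, tea light, screw dish or glue bottle is moved by more than 15 mm (distance of any of awl_mid, tea_light_mid, screw_dish_mid, glue_mid from where it was at the start of the episode above 0.015 m).
It also fails if it takes over 64 s, if anything falls off the work surface, if the arm or the gripper's body presses on something with over 40 N, if the wrist force passes 120 N, or if a joint passes its speed limit or range.

## Working session

There is one attempt and no reset: what is moved stays moved. The work goes in short steps, Python scripts to look and compute and a tool call to move; the robot and the scene stay as the last step left them, time stands still between calls to the robot, and variables do not carry over. Pictures are saved under pics/ and viewed, at most 10 in all, crops included, and the job is handed in when it is done.

Besides the shell and the picture viewer there is one more tool, called after ">>>" by a JSON object that holds its "fn" and its "kwargs". play_rows: Moves the arm, as the interface text tells. Its arguments: {"type":"object","properties":{"rows":{"type":"array"},"claw":{"type":"number"},"squeeze":{"type":"number"}},"required":["rows"]}

```bash
ls; mkdir -p pics
python3 - <<'E'
from plant import *
import cv2,numpy as np
s=get_state();print({k:np.round(v,3) for k,v in s.items()})
try: print(nose_length)
except Exception as e: print(e)
for n in("scene","top"):
    d=snapshot(n);cv2.imwrite(f"pics/{n}0.png",d["pixels"]);np.savez(f"{n}0.npz",**d);print(d["camera_matrix"],d["world_to_cam"].round(3))
E
```

```text
pics
{'clock': np.float64(0.0), 'q': array([ 1.277,  0.69 , -0.194,  1.566,  0.157,  0.902, -0.215]), 'qd': array([-0.001,  0.   ,  0.   , -0.   ,  0.001, -0.   ,  0.001]), 'joint_torque': array([ 1.0000e-03, -5.2756e+01, -1.2670e+00, -1.5343e+01, -5.3000e-02,
        7.0000e-03,  0.0000e+00]), 'tool_pos': array([ 0.201, -0.591,  0.404]), 'eef_rot': array([ 0.987,  0.163, -0.   , -0.001]), 'contact_force': array([ 0.84 , -0.489, -0.485]), 'moment': array([0.02, 0.  , 0.01]), 'finger_force': np.float64(0.0), 'opening': np.float64(1.001)}
0.166
[[616.43412077   0.         315.10757455]
 [  0.         616.43412077 239.48751284]
 [  0.           0.           1.        ]] [[-0.71   0.704  0.006  0.489]
 [ 0.503  0.513 -0.696 -0.224]
 [-0.493 -0.491 -0.718  1.569]
 [ 0.     0.     0.     1.   ]]
[[578.17639181   0.         319.70595376]
 [  0.         578.17639181 242.30739916]
 [  0.           0.           1.        ]] [[-1.000e-02 -1.000e+00 -2.000e-03 -7.900e-02]
 [-9.950e-01  1.000e-02 -9.700e-02  6.210e-01]
 [ 9.700e-02  1.000e-03 -9.950e-01  1.476e+00]
 [ 0.000e+00  0.000e+00  0.000e+00  1.000e+00]]
```

View pics/scene0.png

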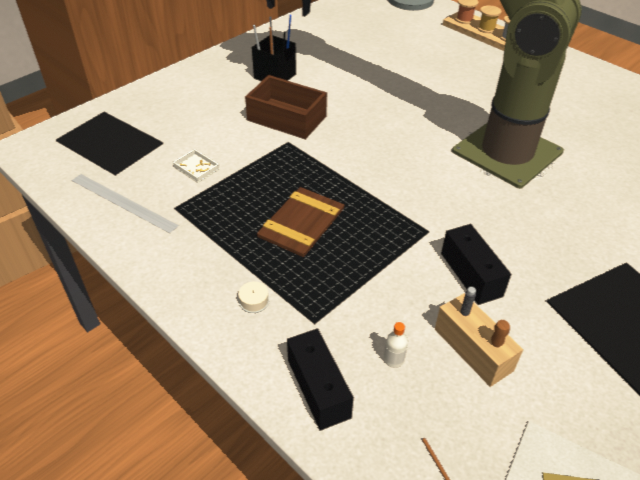

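View pics/top0.png

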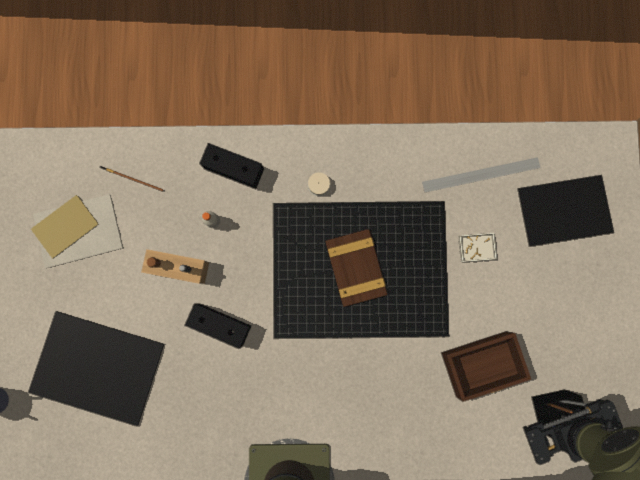

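The scene view shows the wooden tool block at about (478,338), with the steel punch at (468,300) and the awl at (500,333). Two black look-alike blocks sit at (475,263) and (320,378). The top view shows the lid at (356,267), the wooden block at (175,267), and black blocks at (232,166) and (218,326). The wooden one with punch and awl fits the description. Next I'll measure roughly and make an enlarged crop to confirm.

```bash
cat > h.py <<'E'
import numpy as np, cv2
from scipy.spatial.transform import Rotation as R
def T_of(s):
    T=np.eye(4);T[:3,:3]=R.from_quat(s["eef_rot"]).as_matrix();T[:3,3]=s["tool_pos"];return T
def ray(d,uv,s=None):
    K=d["camera_matrix"]
    C=np.linalg.inv(d["world_to_cam"]) if "world_to_cam" in d else T_of(s)@d["mount"]
    v=C[:3,:3]@np.linalg.inv(K)@np.array([uv[0],uv[1],1.]);return C[:3,3],v
def onz(d,uv,z,s=None):
    o,v=ray(d,uv,s);return o+v*(z-o[2])/v[2]
def proj(d,p,s=None):
    M=d["world_to_cam"] if "world_to_cam" in d else np.linalg.inv(T_of(s)@d["mount"])
    c=d["camera_matrix"]@(M@np.append(p,1))[:3];return c[:2]/c[2]
def tri(rays):
    A=np.zeros((3,3));b=np.zeros(3)
    for o,v in rays:
        v=v/np.linalg.norm(v);P=np.eye(3)-np.outer(v,v);A+=P;b+=P@o
    return np.linalg.solve(A,b)
def move(s,dp,drot=(0,0,0)):
    "world shift -> row units"
    Rm=R.from_quat(s["eef_rot"]).as_matrix();return np.round(np.r_[Rm.T@np.array(dp)/.5,np.array(drot)/.5],4)
E
python3 - <<'E'
from h import *
t=dict(np.load("top0.npz"));s=dict(np.load("scene0.npz"))
for n,uv,z in[("lid",(356,267),.017),("block",(175,267),.07),("punch?",(185,268),.12),("awl",(153,262),.12),("glue",(209,217),.1)]: print(n,onz(t,uv,z).round(3))
print(tri([ray(t,(185,268)),ray(s,(470,292))]).round(3))
for x in range(1):
  a=cv2.resize(t["pixels"][225:310,320:395],None,fx=6,fy=6,interpolation=cv2.INTER_CUBIC)[:510]
  b=cv2.resize(s["pixels"][280:385,430:525],None,fx=4.85,fy=4.85,interpolation=cv2.INTER_CUBIC)[:510]
  a=cv2.resize(a,(340,510-127)); b=cv2.resize(b,(450,383))
  cv2.imwrite("pics/c1.png",np.hstack([a,b]))
from plant import *
st=get_state();d=snapshot("wrist");print(d["mount"].round(3),d["camera_matrix"].round(1))
E
```

```text
lid [ 0.555 -0.179  0.017]
block [0.557 0.281 0.07 ]
punch? [0.552 0.244 0.12 ]
awl [0.567 0.322 0.12 ]
glue [0.68 0.19 0.1 ]
[0.55  0.245 0.123]
[[-0.001 -0.948 -0.317  0.084]
 [ 1.    -0.001 -0.    -0.001]
 [-0.    -0.317  0.948  0.02 ]
 [ 0.     0.     0.     1.   ]] [[401.5   0.  318.5]
 [  0.  401.5 248.4]
 [  0.    0.    1. ]]
```

View pics/c1.png

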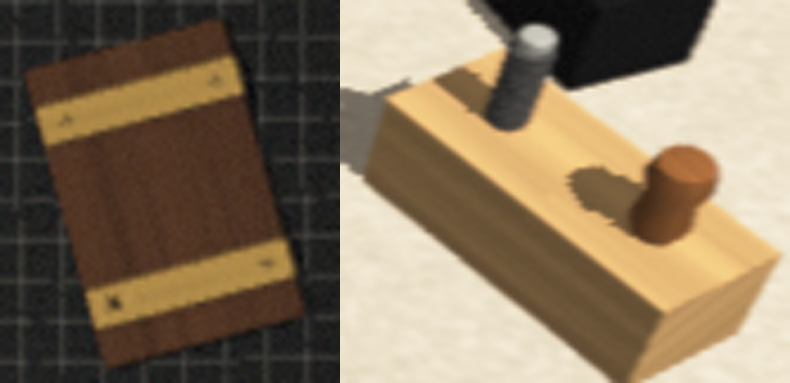

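The crop shows the empty hole as the dark dot at crop (113,302), which is top pixel ≈(345,292). The other three holes hold screws. The wooden block has the grey knurled punch at crop (520,80) and the awl at (670,195), so it is the right one; the black blocks are empty.

Run:
```python
from h import *
from plant import *
t=dict(np.load("top0.npz"));s=get_state()
h=onz(t,(344.9,292),.02);print(h)
p=np.array([h[0],h[1],.36]); print(move(s,p-s["tool_pos"]))
```

```text
[ 0.49041202 -0.1492055   0.02      ]
[ 0.8326 -0.651   0.089   0.      0.      0.    ]
```

>>> {"fn": "play_rows", "kwargs": {"rows": [[[0.83,-0.65,0.09,0,0,-1],[0.83,-0.65,0.09,0,0,-1],[0.83,-0.65,0.09,0,0,-1],[0.83,-0.65,0.09,0,0,-1],[0.83,-0.65,0.09,0,0,-1],[0.83,-0.65,0.09,0,0,-1],[0.83,-0.65,0.09,0,0,-1],[0.83,-0.65,0.09,0,0,-1],[0.83,-0.65,0.09,0,0,-1],[0.83,-0.65,0.09,0,0,-1],[0.83,-0.65,0.09,0,0,-1],[0.83,-0.65,0.09,0,0,-1],[0.83,-0.65,0.09,0,0,-1],[0.83,-0.65,0.09,0,0,-1],[0.83,-0.65,0.09,0,0,-1],[0.83,-0.65,0.09,0,0,-1],[0.83,-0.65,0.09,0,0,-1],[0.83,-0.65,0.09,0,0,-1]]], "claw": 0}}

```text
clock: 1.65
tool_pos: [0.4887, -0.1521, 0.3597]
eef_rot: [0.916, 0.401, -0.0, 0.0]
contact_force: [-1.0, -0.7, 0.1]
opening: 0.998
finger_force: 0.0
```

Run:
```python
from h import *
from plant import *
s=get_state();d=snapshot("wrist");np.savez("w1.npz",**d,**s);cv2.imwrite("pics/w1.png",d["pixels"])
print(s["clock"],s["tool_pos"],s["eef_rot"].round(4),s["q"].round(2))
```

```text
1.65 [ 0.48867057 -0.15207371  0.35973593] [ 9.162e-01  4.008e-01 -5.000e-04  3.000e-04] [ 0.36  0.61 -0.24  1.95  0.24  0.6  -0.78]
```

View pics/w1.png

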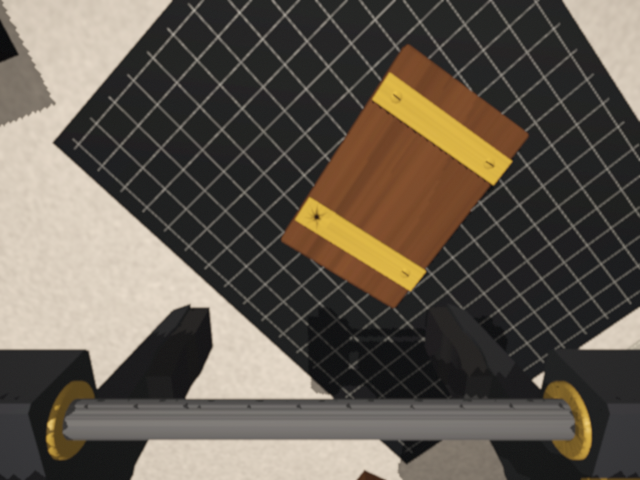

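The wrist view shows the empty hole as a dark star at (316,216), with screws at (397,98), (490,165) and (406,273). I'll refine the centre.

```bash
cat >> h.py <<'E'
def darkspot(im,uv,r=11,th=0.5):
    u,v=int(uv[0]),int(uv[1]);g=cv2.cvtColor(im,cv2.COLOR_BGR2GRAY)[v-r:v+r+1,u-r:u+r+1].astype(float)
    w=np.clip(np.median(g)*.8-g,0,None);yy,xx=np.mgrid[-r:r+1,-r:r+1]
    return np.array([u+(w*xx).sum()/w.sum(),v+(w*yy).sum()/w.sum()])
E
python3 - <<'E'
from h import *
from plant import *
d=dict(np.load("w1.npz"));
for uv in[(316,216),(397,98),(490,165),(406,273)]:
    c=darkspot(d["pixels"],uv,8 if uv[0]==316 else 6);print(c.round(1),onz(d,c,.02,d).round(4))
t=dict(np.load("top0.npz"));c=darkspot(t["pixels"],(345,292),2);print(c,onz(t,c,.02))
s=get_state()
pu=np.array([.55,.245,.38]);print(move(s,pu-s["tool_pos"]))
E
```

```text
[316.2 216.3] [ 0.4899 -0.1471  0.02  ]
[397.2  97.5] [ 0.5961 -0.1215  0.02  ]
[490.6 164.1] [ 0.6188 -0.2093  0.02  ]
[405.7 273.8] [ 0.5117 -0.2363  0.02  ]
[344.77757685 291.81374322] [ 0.49089793 -0.14889415  0.02      ]
[ 0.6661 -0.4488 -0.0411  0.      0.      0.    ]
```

>>> {"fn": "play_rows", "kwargs": {"rows": [[[0.67,-0.45,-0.04,0,0,-1],[0.67,-0.45,-0.04,0,0,-1],[0.67,-0.45,-0.04,0,0,-1],[0.67,-0.45,-0.04,0,0,-1],[0.67,-0.45,-0.04,0,0,-1],[0.67,-0.45,-0.04,0,0,-1],[0.67,-0.45,-0.04,0,0,-1],[0.67,-0.45,-0.04,0,0,-1],[0.67,-0.45,-0.04,0,0,-1],[0.67,-0.45,-0.04,0,0,-1],[0.67,-0.45,-0.04,0,0,-1],[0.67,-0.45,-0.04,0,0,-1],[0.67,-0.45,-0.04,0,0,-1],[0.67,-0.45,-0.04,0,0,-1],[0.67,-0.45,-0.04,0,0,-1]]]}}

```text
clock: 2.95
tool_pos: [0.5508, 0.2462, 0.3796]
eef_rot: [0.789, 0.615, -0.001, 0.001]
contact_force: [-0.9, -0.4, -0.3]
opening: 0.998
finger_force: 0.0
```

Run:
```python
from h import *
from plant import *
s=get_state();d=snapshot("wrist");np.savez("w2.npz",**d,**s);cv2.imwrite("pics/w2.png",d["pixels"])
print(s["clock"],s["tool_pos"],s["eef_rot"].round(4),s["q"].round(2))
```

```text
2.95 [0.5508147  0.24621491 0.37960379] [ 7.886e-01  6.150e-01 -6.000e-04  6.000e-04] [-0.31  0.7  -0.33  1.66  0.29  0.83 -1.01]
```

View pics/w2.png

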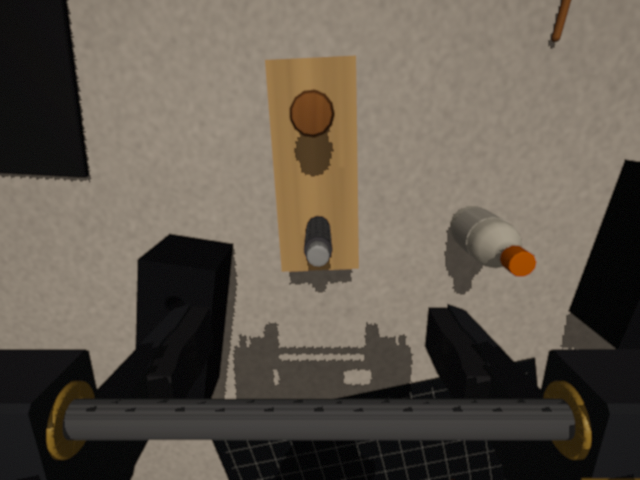

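The block runs from (266,58) to (358,270), with the punch cap at (318,256), the awl at (312,113), the glue cap at (518,260) and a black decoy at (185,285). Fingers closing along image x are clear of the awl and the glue.

Run:
```python
from h import *
from plant import *
d=dict(np.load("w2.npz"));im=d["pixels"];hsv=cv2.cvtColor(im,cv2.COLOR_BGR2HSV)
m=cv2.inRange(hsv,(10,90,90),(28,255,255));m[:40]=0;m[300:]=0;m[:,:240]=0;m[:,385:]=0
cs,_=cv2.findContours(cv2.morphologyEx(m,cv2.MORPH_CLOSE,np.ones((3,3))),cv2.RETR_EXTERNAL,cv2.CHAIN_APPROX_NONE)
c=max(cs,key=cv2.contourArea)
P=np.array([onz(d,q[0],.07,d)[:2] for q in c])*1000
r=cv2.minAreaRect(P.astype(np.float32));print(cv2.contourArea(c),r)
c=np.array(r[0]);b=cv2.boxPoints(r);e=[b[1]-b[0],b[2]-b[1]];L=max(e,key=np.linalg.norm);L=L/np.linalg.norm(L);print("axis",L,[c+40*L,c-40*L])
# cap
g=hsv.copy();mc=((hsv[...,1]<60)&(hsv[...,2]>95)).astype(np.uint8);roi=np.zeros_like(mc);roi[235:272,300:335]=1;mc&=roi
k,_=cv2.findContours(mc,cv2.RETR_EXTERNAL,cv2.CHAIN_APPROX_NONE);k=max(k,key=cv2.contourArea);el=cv2.minEnclosingCircle(k);print("cap",el,cv2.contourArea(k),onz(d,el[0],.136,d))
s=dict(np.load("scene0.npz"))
cv2.imwrite("pics/c2.png",cv2.resize(im[225:285,280:360],None,fx=8,fy=8))
```

```text
16335.0 ((559.4666748046875, 289.3030700683594), (150.4121856689453, 59.76218795776367), 78.38616180419922)
axis [0.20131446 0.9795267 ] [array([567.51925373, 328.48413849]), array([551.41409588, 250.12200165])]
cap ((317.625, 254.75), 10.872225761413574) 337.0 [0.55165429 0.25134121 0.136     ]
```

View pics/c2.png

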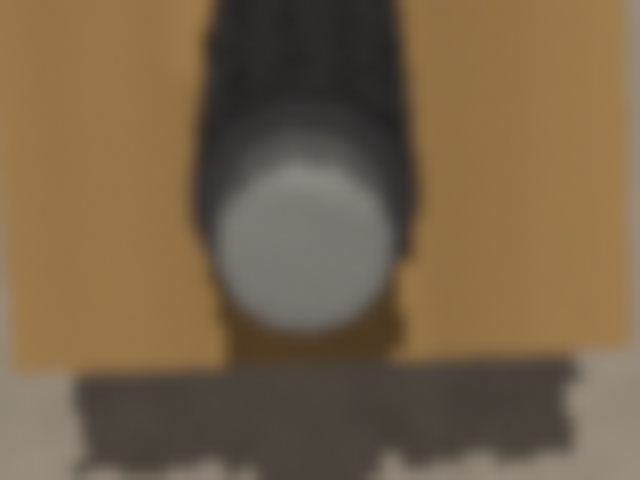

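Run:
```python
from h import *
from plant import *
s=get_state();print(s["tool_pos"]);print(move(s,np.array([.5514,.2502,.247])-s["tool_pos"]))
```

```text
[0.55076171 0.24660041 0.37968868]
[ 0.0076 -0.0006  0.2654  0.      0.      0.    ]
```

>>> {"fn": "play_rows", "kwargs": {"rows": [[[0.0075,-0.0005,0.03,0,0,-0.087],[0.0075,-0.0005,0.08,0,0,-0.087],[0.0075,-0.0005,0.13,0,0,-0.087],[0.0075,-0.0005,0.18,0,0,-0.087],[0.0075,-0.0005,0.22,0,0,-0.087],[0.0075,-0.0005,0.25,0,0,-0.087],[0.0075,-0.0005,0.265,0,0,-0.087],[0.0075,-0.0005,0.265,0,0,-0.087],[0.0075,-0.0005,0.265,0,0,-0.087],[0.0075,-0.0005,0.265,0,0,-0.087]]]}}

```text
clock: 3.83
tool_pos: [0.5516, 0.2522, 0.2483]
eef_rot: [0.774, 0.633, 0.001, 0.0]
contact_force: [-0.3, -0.6, 0.6]
opening: 1.0
finger_force: 0.0
```

>>> {"fn": "play_rows", "kwargs": {"rows": [[[0,0,0,0,0,0],[0,0,0,0,0,0],[0,0,0,0,0,0],[0,0,0,0,0,0],[0,0,0,0,0,0],[0,0,0,0,0,0],[0,0,0,0,0,0],[0,0,0,0,0,0],[0,0,0,0,0,0],[0,0,0,0,0,0],[0,0,0,0,0,0],[0,0,0,0,0,0],[0,0,0,0,0,0],[0,0,0,0,0,0],[0,0,0,0,0,0]]], "claw": 1, "squeeze": 40}}

```text
clock: 5.08
tool_pos: [0.5512, 0.2522, 0.2472]
eef_rot: [0.774, 0.633, 0.0, 0.0]
contact_force: [0.9, 0.2, 0.0]
opening: 0.193
finger_force: 40.0
```

>>> {"fn": "play_rows", "kwargs": {"rows": [[[0,0,-0.02,0,0,0],[0,0,-0.06,0,0,0],[0,0,-0.1,0,0,0],[0,0,-0.14,0,0,0],[0,0,-0.18,0,0,0],[0,0,-0.22,0,0,0],[0,0,-0.24,0,0,0],[0,0,-0.24,0,0,0],[0,0,-0.24,0,0,0],[0,0,-0.24,0,0,0],[0,0,-0.24,0,0,0]]]}}

```text
clock: 6.0
tool_pos: [0.5506, 0.2518, 0.3658]
eef_rot: [0.774, 0.633, -0.001, -0.0]
contact_force: [0.0, 0.8, -2.3]
opening: 0.192
finger_force: 40.0
```

Run:
```python
from h import *
from plant import *
s=get_state();print(s["tool_pos"],s["eef_rot"].round(4),s["contact_force"].round(2),s["opening"]);
d=snapshot("wrist");np.savez("w3.npz",**d,**s);cv2.imwrite("pics/w3.png",d["pixels"])
print(proj(d,s["tool_pos"]+[0,0,-.237],s))
print(move(s,np.array([.490,-.148,.302])-s["tool_pos"]))
```

```text
[0.55064717 0.2518339  0.36578503] [ 7.740e-01  6.332e-01 -1.500e-03 -2.000e-04] [ 0.02  0.8  -2.3 ] 0.19166354506859964
[319.18858293 266.84546175]
[-0.8076  0.0398  0.1292  0.      0.      0.    ]
```

View pics/w3.png

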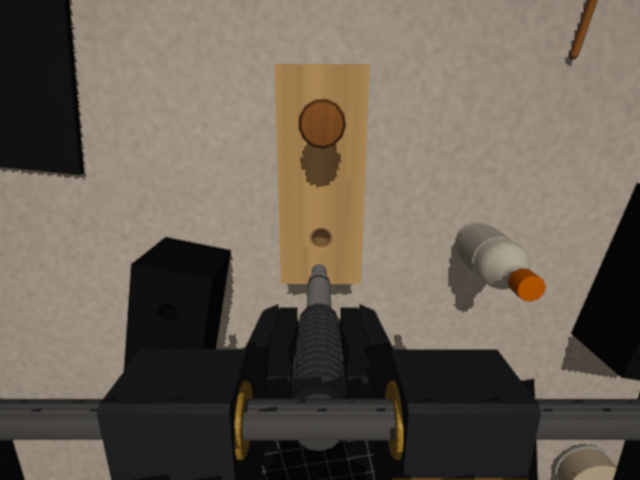

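The punch is lifted with its nose tip at (319,267), exactly where the tool axis predicts. Its empty block hole is at (320,237).

>>> {"fn": "play_rows", "kwargs": {"rows": [[[-0.03,0,0,0,0,0],[-0.09,0,0,0,0,0],[-0.16,0.01,0,0,0,0],[-0.23,0.01,0,0,0,0],[-0.3,0.015,0,0,0,0],[-0.37,0.02,0,0,0,0],[-0.44,0.02,0,0,0,0],[-0.51,0.025,0.02,0,0,0],[-0.58,0.03,0.04,0,0,0],[-0.65,0.03,0.06,0,0,0],[-0.71,0.035,0.08,0,0,0],[-0.76,0.04,0.1,0,0,0],[-0.79,0.04,0.12,0,0,0],[-0.808,0.04,0.13,0,0,0],[-0.808,0.04,0.13,0,0,0],[-0.808,0.04,0.13,0,0,0],[-0.808,0.04,0.13,0,0,0]]]}}

```text
clock: 7.47
tool_pos: [0.4914, -0.1457, 0.3026]
eef_rot: [0.773, 0.634, 0.001, -0.0]
contact_force: [0.3, -0.6, -2.4]
opening: 0.196
finger_force: 40.0
```

Run:
```python
from h import *
from plant import *
s=get_state();print(s["clock"],s["tool_pos"],s["eef_rot"].round(4),s["contact_force"].round(2),s["opening"]);
d=snapshot("wrist");np.savez("w4.npz",**d,**s)
sc=snapshot("scene");tp=snapshot("top")
tip=s["tool_pos"]+[0,0,-.239]
print(proj(d,tip,s),proj(d,[.490,-.1475,.02],s),proj(sc,tip),proj(sc,[.490,-.1475,.02]))
u,v=proj(sc,tip).astype(int)
a=cv2.resize(d["pixels"][200:340,250:390],(500,500));u2,v2=60,60
b=cv2.resize(sc["pixels"][v-65:v+35,u-30:u+30],(300,500),interpolation=cv2.INTER_CUBIC)
cv2.imwrite("pics/c4.png",np.hstack([a,b]));print(u,v)
np.savez("sc4.npz",**sc)
```

```text
7.4667 [ 0.49140456 -0.14566478  0.30263263] [ 7.730e-01  6.344e-01  1.100e-03 -1.000e-04] [ 0.31 -0.59 -2.37] 0.1955580227786688
[317.82284259 267.06957954] [316.33355611 247.04546008] [332.18117153 195.74033007] [331.53095488 209.55834658]
332 195
```

View pics/c4.png

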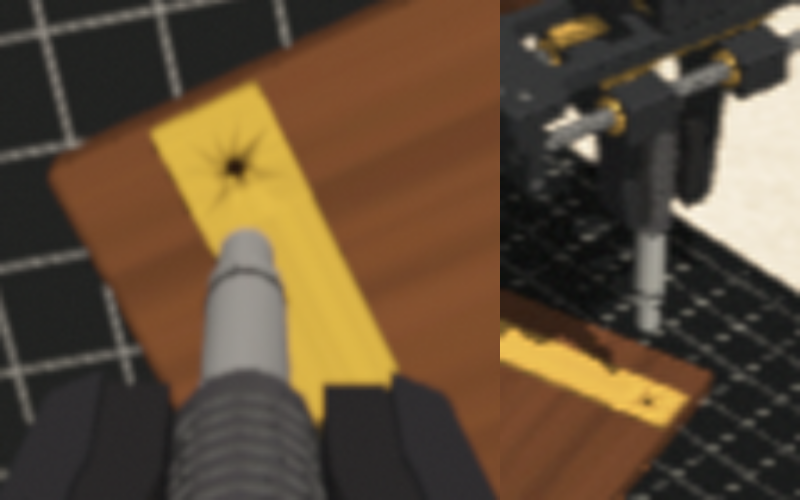

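In the wrist crop, the hole is at pixel (316.1,246.5). The nose rim's upper end is at v≈263.9, with the punch centreline at u≈319.2. The scene crop agrees, with tip and hole roughly aligned.

```bash
cat > align.py <<'E'
from h import *
def tool_pt(d,uv,z):
    M=d["mount"];v=M[:3,:3]@np.linalg.inv(d["camera_matrix"])@np.array([uv[0],uv[1],1.]);o=M[:3,3];return o+v*(z-o[2])/v[2]
def offs(d,hole,ucl,vrim,dz_hole,ztip=.239):
    h=tool_pt(d,hole,dz_hole); r=tool_pt(d,(ucl,vrim),ztip-.003);tip=np.array([r[0]-.0045,r[1],ztip])
    return h,tip,h-tip
E
python3 - <<'E'
from align import *
d=dict(np.load("w4.npz"))
c=darkspot(d["pixels"],(316,246),7);print(c)
for dz in(.2816,.2826,.2836):
    h,t,o=offs(d,c,319.2,263.9,dz);print(h.round(4),t.round(4),o.round(4))
g=cv2.cvtColor(d["pixels"],cv2.COLOR_BGR2HSV)
for v in(268,280,290,298,305):
    row=g[v,295:345];k=np.where(row[:,1]<70)[0]+295;print(v,k.min(),k.max(),(k.min()+k.max())/2)
E
```

```text
[315.56755057 246.25332774]
[-0.0017 -0.0019  0.2816] [-0.0018  0.0005  0.239 ] [ 0.0001 -0.0024  0.0426]
[-0.002  -0.0019  0.2826] [-0.0018  0.0005  0.239 ] [-0.0002 -0.0024  0.0436]
[-0.0023 -0.0019  0.2836] [-0.0018  0.0005  0.239 ] [-0.0005 -0.0024  0.0446]
268 313 324 318.5
280 309 328 318.5
290 308 329 318.5
298 307 329 318.0
305 307 329 318.0
```

>>> {"fn": "play_rows", "kwargs": {"rows": [[[0,-0.0042,0.01,0,0,0],[0,-0.0042,0.03,0,0,0],[0,-0.0042,0.05,0,0,0],[0,-0.0042,0.065,0,0,0],[0,-0.0042,0.07,0,0,0],[0,-0.0042,0.07,0,0,0],[0,-0.0042,0.07,0,0,0],[0,-0.0042,0.07,0,0,0],[0,-0.0042,0.07,0,0,0]]]}}

```text
clock: 8.37
tool_pos: [0.4888, -0.1474, 0.2675]
eef_rot: [0.774, 0.633, 0.0, 0.0]
contact_force: [0.1, 0.4, -2.3]
opening: 0.194
finger_force: 40.0
```

Run:
```python
from align import *
from plant import *
Z=[]
for i in range(4):
    s=get_state();d=snapshot("wrist");Z.append(s["tool_pos"])
Z=np.array(Z);print(Z.round(4),Z.mean(0).round(4),s["eef_rot"].round(4),s["contact_force"].round(2))
np.savez("w5.npz",**d,**s)
g=cv2.cvtColor(d["pixels"],cv2.COLOR_BGR2HSV)
for v in(268,280,290,298):
    row=g[v,295:345];k=np.where(row[:,1]<70)[0]+295;print(v,k.min(),k.max())
cv2.imwrite("pics/c5.png",cv2.resize(d["pixels"][225:305,270:370],(800,640),interpolation=cv2.INTER_CUBIC)[:600])
```

```text
[[ 0.4888 -0.1474  0.2675]
 [ 0.4887 -0.1474  0.2676]
 [ 0.4887 -0.1474  0.2676]
 [ 0.4886 -0.1474  0.2675]] [ 0.4887 -0.1474  0.2675] [7.740e-01 6.331e-01 2.000e-04 3.000e-04] [ 0.9  -0.29 -2.59]
268 313 324
280 309 328
290 307 329
298 307 329
```

View pics/c5.png

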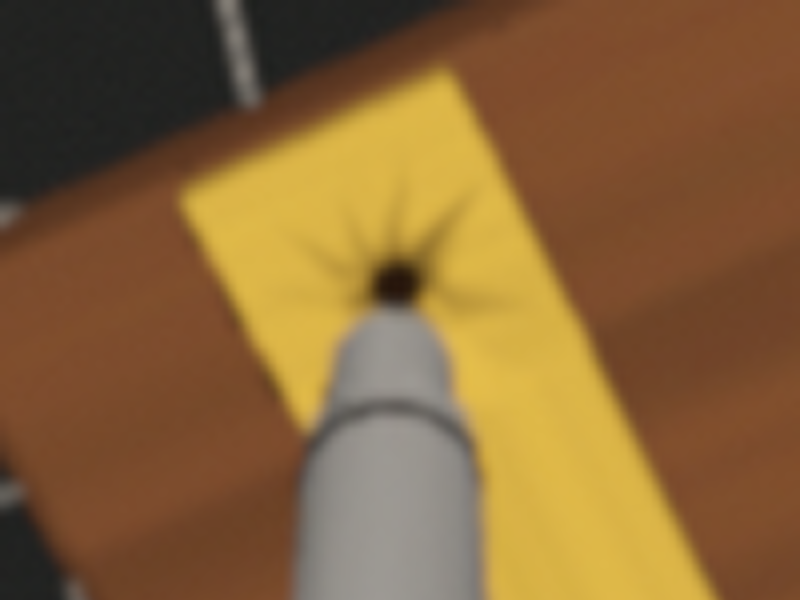

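Run:
```python
from align import *
d=dict(np.load("w5.npz"))
g=cv2.cvtColor(d["pixels"],cv2.COLOR_BGR2GRAY)
print(g[255:266,311:328])
for vr in(262.4,263.2):
  for vh in(260.,260.8):
    h,t,o=offs(d,(319.1,vh),318.5,vr,.2498);print(vr,vh,h.round(4),t.round(4),(o*1000).round(2))
```

```text
[[177 176 170 160 159 163 158 145 138 148 148 137 127 132 149 164 173]
 [171 173 169 159 151 149 142 128 119 125 125 118 120 137 154 167 176]
 [161 164 163 156 145 132 119  99  86  90  97 105 118 139 159 172 179]
 [157 153 153 150 138 114  86  64  50  53  66  89 112 137 160 174 181]
 [163 156 152 149 133  98  56  36  30  30  44  76 107 135 158 172 178]
 [169 163 156 149 127  86  43  28  27  28  38  72 111 135 152 165 170]
 [171 164 154 141 119  80  44  31  29  31  48  89 127 142 148 154 160]
 [170 163 150 134 117  94  69  54  49  52  73 113 147 156 152 150 153]
 [173 168 156 144 134 123 110 101  92  94 106 130 155 165 162 156 154]
 [179 174 166 156 148 143 141 137 131 130 132 140 154 165 168 166 163]
 [181 177 168 156 148 147 150 150 147 146 145 145 152 163 172 174 173]]
262.4 260.0 [0.     0.0005 0.2498] [-9.00e-04  1.00e-04  2.39e-01] [ 0.89  0.37 10.8 ]
262.4 260.8 [-0.0005  0.0005  0.2498] [-9.00e-04  1.00e-04  2.39e-01] [ 0.37  0.37 10.8 ]
263.2 260.0 [0.     0.0005 0.2498] [-1.40e-03  1.00e-04  2.39e-01] [ 1.38  0.37 10.8 ]
263.2 260.8 [-0.0005  0.0005  0.2498] [-1.40e-03  1.00e-04  2.39e-01] [ 0.86  0.37 10.8 ]
```

>>> {"fn": "play_rows", "kwargs": {"rows": [[[0.0019,0.0008,0,0,0,0],[0.0019,0.0008,0.004,0,0,0],[0.0019,0.0008,0.008,0,0,0],[0.0019,0.0008,0.012,0,0,0],[0.0019,0.0008,0.012,0,0,0],[0.0019,0.0008,0.012,0,0,0],[0.0019,0.0008,0.012,0,0,0],[0.0019,0.0008,0.012,0,0,0],[0.0019,0.0008,0.012,0,0,0],[0.0019,0.0008,0.012,0,0,0]]]}}

```text
clock: 9.4
tool_pos: [0.4892, -0.1465, 0.2613]
eef_rot: [0.774, 0.633, 0.0, 0.0]
contact_force: [-0.2, 0.3, -2.1]
opening: 0.192
finger_force: 40.0
```

Run:
```python
from align import *
from plant import *
for i in range(4):
    s=get_state();d=snapshot("wrist");print(s["tool_pos"].round(4),s["contact_force"].round(2))
np.savez("w6.npz",**d,**s);print(s["eef_rot"].round(4))
cv2.imwrite("pics/c6.png",cv2.resize(d["pixels"][235:295,280:360],(800,600),interpolation=cv2.INTER_CUBIC))
```

```text
[ 0.4892 -0.1465  0.2613] [-0.16  0.35 -2.06]
[ 0.4892 -0.1465  0.2613] [-0.4  -0.7  -2.08]
[ 0.4892 -0.1465  0.2613] [-0.23  0.28 -2.25]
[ 0.4892 -0.1465  0.2612] [-0.2  -0.17 -1.94]
[7.740e-01 6.332e-01 0.000e+00 1.000e-04]
```

View pics/c6.png

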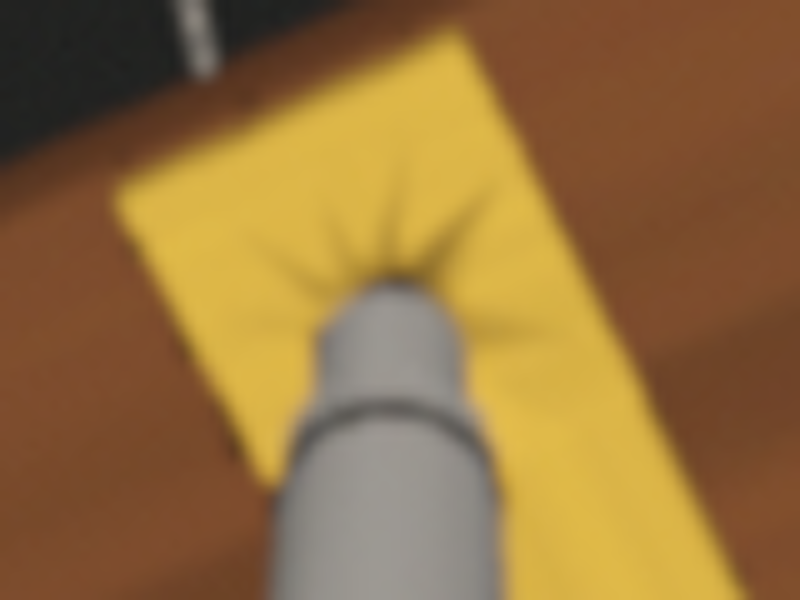

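The nose rim's top is at crop (395,278), just over the hole where the streaks converge. The strap corners at (118,197) and (458,32) let me cross-check the alignment.

Run:
```python
from align import *
d=dict(np.load("w6.npz"));f=lambda x,y:(280+(x+.5)/10-.5,235+(y+.5)/10-.5)
dz=.2613-.020
a=tool_pt(d,f(116,192),dz);b=tool_pt(d,f(456,25),dz);e=b-a;print(np.linalg.norm(e)*1000)
m=(a+b)/2;u=e/np.linalg.norm(e);n=np.array([u[1],-u[0],0]);
for q in(n,-n): print("hole",((m+.015*q)*1000).round(2))
for vr in(275,280):
    r=tool_pt(d,f(392,vr),.236);print("tip",(r[0]-.0045)*1000,r[1]*1000)
```

```text
22.244898680244116
hole [ 25.45 -12.79 241.3 ]
hole [ -1.24   0.9  241.3 ]
tip -0.6747640189514832 0.25163420581672036
tip -0.9807770445337634 0.25140498514685605
```

>>> {"fn": "play_rows", "kwargs": {"rows": [[[0,0.0006,0,0,0,0],[0,0.0006,0.001,0,0,0],[0,0.0006,0.002,0,0,0],[0,0.0006,0.003,0,0,0],[0,0.0006,0.004,0,0,0],[0,0.0006,0.005,0,0,0],[0,0.0006,0.006,0,0,0],[0,0.0006,0.007,0,0,0],[0,0.0006,0.008,0,0,0],[0,0.0006,0.008,0,0,0],[0,0.0006,0.008,0,0,0],[0,0.0006,0.008,0,0,0]]]}}

```text
clock: 10.6
tool_pos: [0.4895, -0.1465, 0.2572]
eef_rot: [0.774, 0.633, -0.0, 0.0]
contact_force: [1.1, -0.2, -2.1]
opening: 0.196
finger_force: 40.0
```

>>> {"fn": "play_rows", "kwargs": {"rows": [[[0,0,0.001,0,0,0],[0,0,0.002,0,0,0],[0,0,0.002,0,0,0],[0,0,0.002,0,0,0],[0,0,0.002,0,0,0]]]}}

```text
clock: 11.02
tool_pos: [0.4895, -0.1465, 0.2563]
eef_rot: [0.774, 0.633, 0.0, 0.0]
contact_force: [-0.3, 0.6, -1.0]
opening: 0.192
finger_force: 40.0
```

>>> {"fn": "play_rows", "kwargs": {"rows": [[[0,0,0.001,0,0,0],[0,0,0.001,0,0,0],[0,0,0.001,0,0,0],[0,0,0.001,0,0,0]]]}}

```text
clock: 11.35
tool_pos: [0.4895, -0.1465, 0.2559]
eef_rot: [0.774, 0.633, 0.0, 0.0]
contact_force: [-1.2, 0.9, 2.0]
opening: 0.192
finger_force: 40.0
```

>>> {"fn": "play_rows", "kwargs": {"rows": [[[0,0,0.001,0,0,0],[0,0,0.001,0,0,0],[0,0,0.001,0,0,0],[0,0,0.001,0,0,0]]]}}

```text
clock: 11.68
tool_pos: [0.4895, -0.1465, 0.2553]
eef_rot: [0.774, 0.633, 0.0, 0.0]
contact_force: [-1.7, 1.1, 3.3]
opening: 0.193
finger_force: 40.0
```

>>> {"fn": "play_rows", "kwargs": {"rows": [[[0,0,0.001,0,0,0],[0,0,0.001,0,0,0],[0,0,0.001,0,0,0],[0,0,0.001,0,0,0]]]}}

```text
clock: 12.02
tool_pos: [0.4895, -0.1465, 0.2548]
eef_rot: [0.774, 0.633, 0.0, 0.0]
contact_force: [-0.9, 0.7, 3.7]
opening: 0.193
finger_force: 40.0
```

>>> {"fn": "play_rows", "kwargs": {"rows": [[[0,0,0.001,0,0,0],[0,0,0.001,0,0,0],[0,0,0.001,0,0,0],[0,0,0.001,0,0,0]]]}}

```text
clock: 12.35
tool_pos: [0.4895, -0.1465, 0.2543]
eef_rot: [0.774, 0.633, 0.0, 0.0]
contact_force: [-0.5, 0.3, 5.3]
opening: 0.192
finger_force: 40.0
```

>>> {"fn": "play_rows", "kwargs": {"rows": [[[0,0,0.001,0,0,0],[0,0,0.001,0,0,0],[0,0,0.001,0,0,0],[0,0,0.001,0,0,0]]]}}

```text
clock: 12.68
tool_pos: [0.4895, -0.1465, 0.2538]
eef_rot: [0.774, 0.633, 0.0, 0.0]
contact_force: [0.4, 0.8, 5.5]
opening: 0.194
finger_force: 40.0
```

>>> {"fn": "play_rows", "kwargs": {"rows": [[[0,0,0.001,0,0,0],[0,0,0.001,0,0,0],[0,0,0.001,0,0,0],[0,0,0.001,0,0,0]]]}}

```text
clock: 13.02
tool_pos: [0.4895, -0.1465, 0.2534]
eef_rot: [0.774, 0.633, 0.0, 0.0]
contact_force: [-0.9, 1.0, 6.1]
opening: 0.193
finger_force: 40.0
```

>>> {"fn": "play_rows", "kwargs": {"rows": [[[0,0,0.001,0,0,0],[0,0,0.001,0,0,0],[0,0,0.001,0,0,0],[0,0,0.001,0,0,0]]]}}

```text
clock: 13.35
tool_pos: [0.4895, -0.1465, 0.2529]
eef_rot: [0.774, 0.633, 0.0, 0.0]
contact_force: [-0.1, 0.2, 6.6]
opening: 0.193
finger_force: 40.0
```

>>> {"fn": "play_rows", "kwargs": {"rows": [[[0,0,0.001,0,0,0],[0,0,0.001,0,0,0],[0,0,0.001,0,0,0],[0,0,0.001,0,0,0]]]}}

```text
clock: 13.68
tool_pos: [0.4896, -0.1465, 0.2524]
eef_rot: [0.774, 0.633, 0.0, 0.0]
contact_force: [0.1, 1.1, 6.4]
opening: 0.197
finger_force: 40.0
```

>>> {"fn": "play_rows", "kwargs": {"rows": [[[0,0,0.001,0,0,0],[0,0,0.001,0,0,0],[0,0,0.001,0,0,0],[0,0,0.001,0,0,0]]]}}

```text
clock: 14.02
tool_pos: [0.4895, -0.1465, 0.2517]
eef_rot: [0.774, 0.633, 0.0, 0.0]
contact_force: [-0.8, 1.2, 4.0]
opening: 0.193
finger_force: 40.0
```

Run:
```python
from align import *
from plant import *
for i in range(4):
    s=get_state();d=snapshot("wrist");print(s["tool_pos"].round(5),s["contact_force"].round(2))
np.savez("w7.npz",**d,**s)
cv2.imwrite("pics/c7.png",np.hstack([cv2.resize(x[235:305,290:348],(400,483),interpolation=cv2.INTER_CUBIC) for x in(d["pixels"],np.load("w6.npz")["pixels"])]))
```

```text
[ 0.48953 -0.14652  0.25166] [-0.81  1.19  3.97]
[ 0.48953 -0.14655  0.25168] [0.91 0.8  2.55]
[ 0.48954 -0.14654  0.25167] [-0.46  0.65  3.26]
[ 0.48952 -0.14651  0.25168] [-0.76 -0.31  2.51]
```

View pics/c7.png

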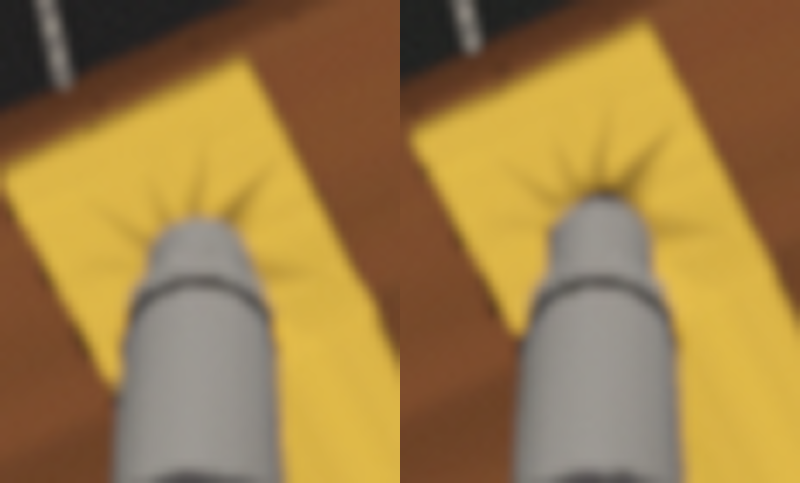

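The nose has sunk into the countersink and its exposed length is visibly shorter than before. The force peaked and fell to about 5 N net, so the spring has snapped. I'll go slightly further to be sure it is past 4.4 mm and short of the stop.

>>> {"fn": "play_rows", "kwargs": {"rows": [[[0,0,0.0004,0,0,0],[0,0,0.0008,0,0,0],[0,0,0.0008,0,0,0],[0,0,0.0008,0,0,0],[0,0,0.0008,0,0,0]]]}}

```text
clock: 14.63
tool_pos: [0.4895, -0.1465, 0.2513]
eef_rot: [0.774, 0.633, 0.0, 0.0]
contact_force: [0.3, 1.2, 2.9]
opening: 0.196
finger_force: 40.0
```

Run:
```python
from align import *
from plant import *
for i in range(5):
    s=get_state();d=snapshot("wrist");print(s["tool_pos"].round(5),s["contact_force"].round(2))
np.savez("w8.npz",**d,**s)
# dark ring row vs nose rim row along centreline, in the three pictures
for n in("w6","w7","w8"):
    g=cv2.cvtColor(np.load(n+".npz")["pixels"],cv2.COLOR_BGR2GRAY)[:,317:321].mean(1);print(n,g[255:285].round(0).astype(int))
    L=cv2.cvtColor(np.load(n+".npz")["pixels"],cv2.COLOR_BGR2HSV)[255:285,317:321,1].mean(1);print(L.astype(int))
```

```text
[ 0.48951 -0.14654  0.2513 ] [0.31 1.15 2.87]
[ 0.48951 -0.14652  0.25132] [-0.01  0.74  2.33]
[ 0.48949 -0.14653  0.2513 ] [-0.29  0.26  1.83]
[ 0.48952 -0.14651  0.25133] [-0.09  0.44  2.43]
[ 0.48951 -0.14653  0.25131] [1.06 1.96 2.47]
w6 [172 170 167 164 159 150 131 106 102 128 146 150 151 151 151 151 152 152
 150 134 102 107 140 152 152 152 152 153 153 153]
[173 173 175 174 175 177 178 159  70  24  16  15  16  16  15  15  15  16
  17  18  20  20  18  17  17  15  16  15  15  15]
w7 [180 179 178 176 175 173 171 169 167 164 160 156 152 151 150 150 150 151
 150 134 102 110 141 152 152 152 153 153 153 153]
[172 172 172 173 172 173 173 174 173 173 158 107  44  16  14  16  16  16
  17  18  21  20  17  16  16  16  15  15  15  15]
w8 [180 179 178 176 175 173 171 169 167 164 161 158 153 151 150 150 150 151
 150 134 102 110 141 152 152 153 153 153 153 153]
[172 171 172 173 172 173 173 173 174 174 164 118  56  21  15  15  16  16
  16  17  20  19  17  16  16  16  15  15  15  15]
```

>>> {"fn": "play_rows", "kwargs": {"rows": [[[0,0,0.0003,0,0,0],[0,0,0.0006,0,0,0],[0,0,0.0006,0,0,0],[0,0,0.0006,0,0,0],[0,0,0.0006,0,0,0]]]}}

```text
clock: 15.3
tool_pos: [0.4895, -0.1465, 0.2511]
eef_rot: [0.774, 0.633, 0.0, 0.0]
contact_force: [0.5, 1.1, 5.3]
opening: 0.194
finger_force: 40.0
```

>>> {"fn": "play_rows", "kwargs": {"rows": [[[0,0,-0.004,0,0,0],[0,0,-0.01,0,0,0],[0,0,-0.016,0,0,0],[0,0,-0.03,0,0,0],[0,0,-0.06,0,0,0],[0,0,-0.1,0,0,0],[0,0,-0.14,0,0,0],[0,0,-0.18,0,0,0],[0,0,-0.21,0,0,0],[0,0,-0.23,0,0,0],[0,0,-0.23,0,0,0],[0,0,-0.23,0,0,0],[0,0,-0.23,0,0,0]]]}}

```text
clock: 16.38
tool_pos: [0.4889, -0.1467, 0.3652]
eef_rot: [0.774, 0.633, -0.001, -0.001]
contact_force: [0.2, 1.2, -2.3]
opening: 0.194
finger_force: 40.0
```

Run:
```python
from align import *
from plant import *
s=get_state();print(s["tool_pos"].round(4),s["eef_rot"].round(4),s["contact_force"].round(2))
d=snapshot("wrist");np.savez("w9.npz",**d,**s)
im=cv2.cvtColor(d["pixels"],cv2.COLOR_BGR2HSV)
print(im[255:285,317:321,1].mean(1).astype(int)); print(cv2.cvtColor(d["pixels"],cv2.COLOR_BGR2GRAY)[255:285,317:321].mean(1).astype(int))
# lid check from the top camera: hole position before/after
t=snapshot("top");t0=np.load("top0.npz")["pixels"]
a=cv2.cvtColor(t0,cv2.COLOR_BGR2GRAY)[280:305,336:356].astype(np.float32)
print(cv2.absdiff(t["pixels"],t0)[228:308,322:390].max(2).mean(), cv2.phaseCorrelate(cv2.cvtColor(t0,cv2.COLOR_BGR2GRAY)[228:308,322:390].astype(np.float64),cv2.cvtColor(t["pixels"],cv2.COLOR_BGR2GRAY)[228:308,322:390].astype(np.float64)))
print(move(s,np.array([.5512,.2522,s["tool_pos"][2]])-s["tool_pos"]))
```

```text
[ 0.4889 -0.1467  0.3652] [ 7.740e-01  6.331e-01 -8.000e-04 -7.000e-04] [ 0.22  1.23 -2.33]
[162 163 162 165 166 166 165 142  82  36  19  15  15  15  15  16  16  17
  17  19  19  20  18  16  17  16  16  16  15  15]
[ 89  88  89  88  88  86  85  88 108 133 146 149 149 150 149 149 148 150
 148 133 100 106 138 150 151 151 151 151 151 151]
23.323529411764707 ((-0.14937252235015563, 0.14994611646460498), 0.45414187488380714)
[ 8.066e-01 -3.600e-02 -2.000e-04  0.000e+00  0.000e+00  0.000e+00]
```

The force rise at the end shows the nose passed 4.4 mm and just reached its stop, gently, at about 7.5 N. The nose has sprung back out. I'm going back over the block now.

>>> {"fn": "play_rows", "kwargs": {"rows": [[[0.03,0,0,0,0,0],[0.09,0,0,0,0,0],[0.16,-0.01,0,0,0,0],[0.23,-0.01,0,0,0,0],[0.3,-0.015,0,0,0,0],[0.37,-0.02,0,0,0,0],[0.44,-0.02,0,0,0,0],[0.51,-0.025,0,0,0,0],[0.58,-0.03,0,0,0,0],[0.65,-0.03,0,0,0,0],[0.71,-0.035,0,0,0,0],[0.76,-0.036,0,0,0,0],[0.79,-0.036,0,0,0,0],[0.807,-0.036,0,0,0,0],[0.807,-0.036,0,0,0,0],[0.807,-0.036,0,0,0,0],[0.807,-0.036,0,0,0,0],[0.807,-0.036,0,0,0,0]]]}}

```text
clock: 17.98
tool_pos: [0.552, 0.2506, 0.3658]
eef_rot: [0.775, 0.632, -0.001, 0.001]
contact_force: [0.3, 0.3, -2.5]
opening: 0.195
finger_force: 40.0
```

```bash
cat > blk.py <<'E'
from align import *
from plant import *
for i in range(3):
    s=get_state();d=snapshot("wrist")
print(s["clock"],s["tool_pos"].round(4),s["eef_rot"].round(4),s["contact_force"].round(2))
print("rows to in-hole pose",move(s,np.array([.5512,.2522,.2472])-s["tool_pos"]))
im=d["pixels"];hsv=cv2.cvtColor(im,cv2.COLOR_BGR2HSV)
m=cv2.inRange(hsv,(10,90,90),(28,255,255));m[:40]=0;m[300:]=0;m[:,:240]=0;m[:,385:]=0
cs,_=cv2.findContours(cv2.morphologyEx(m,cv2.MORPH_CLOSE,np.ones((3,3))),cv2.RETR_EXTERNAL,cv2.CHAIN_APPROX_NONE)
c=max(cs,key=cv2.contourArea);zb=s["tool_pos"][2]-.07
P=np.array([tool_pt(d,q[0],zb)[:2] for q in c])*1000
r=cv2.minAreaRect(P.astype(np.float32));print("block in tool",r)
b=cv2.boxPoints(r);e=[b[1]-b[0],b[2]-b[1]];L=max(e,key=np.linalg.norm);L=L/np.linalg.norm(L);L*=np.sign(-L[0]) if L[0] else 1
print("hole in tool",np.array(r[0])+40*L,"axis",L)
sat=hsv[:,317:321,1].mean(1);v=next(i for i in range(255,285) if sat[i]<60)
print("rim v",v); t=tool_pt(d,(318.6,v-.5),.236);print("tip in tool",(t[0]-.0045)*1000,t[1]*1000)
E
python3 blk.py
```

```text
18.0833 [0.552  0.2512 0.366 ] [ 7.746e-01  6.325e-01 -3.000e-04  3.000e-04] [ 0.25  0.36 -1.53]
rows to in-hole pose [ 0.0019 -0.0019  0.2376  0.      0.      0.    ]
block in tool ((38.9931755065918, -0.32875633239746094), (150.17506408691406, 59.75283432006836), 0.08530287444591522)
hole in tool [-1.00677872 -0.38830902] axis [-0.99999887 -0.00148882]
rim v 265
tip in tool -2.176678774403608 0.16134812728319647
```

>>> {"fn": "play_rows", "kwargs": {"rows": [[[0.0021,-0.0015,0.02,0,0,0],[0.0021,-0.0015,0.05,0,0,0],[0.0021,-0.0015,0.075,0,0,0],[0.0021,-0.0015,0.09,0,0,0],[0.0021,-0.0015,0.09,0,0,0],[0.0021,-0.0015,0.09,0,0,0],[0.0021,-0.0015,0.09,0,0,0],[0.0021,-0.0015,0.09,0,0,0],[0.0021,-0.0015,0.09,0,0,0],[0.0021,-0.0015,0.09,0,0,0]]]}}

```text
clock: 18.97
tool_pos: [0.5514, 0.2538, 0.3215]
eef_rot: [0.774, 0.633, 0.0, 0.0]
contact_force: [-0.7, -0.2, -1.7]
opening: 0.196
finger_force: 40.0
```

```bash
python3 blk.py
```

```text
19.0667 [0.5513 0.2537 0.3213] [7.740e-01 6.332e-01 3.000e-04 1.000e-04] [-0.01 -0.47 -1.91]
rows to in-hole pose [-0.0031  0.0003  0.1482  0.      0.      0.    ]
block in tool ((42.33460998535156, 0.7855644226074219), (138.5618438720703, 59.7931022644043), 0.177748441696167)
hole in tool [2.33480453 0.66147278] axis [-0.9999952  -0.00310229]
rim v 265
tip in tool -2.1765796478604393 0.1642696406729803
```

>>> {"fn": "play_rows", "kwargs": {"rows": [[[-0.0028,0.0004,0.01,0,0,0],[-0.0028,0.0004,0.03,0,0,0],[-0.0028,0.0004,0.03,0,0,0],[-0.0028,0.0004,0.03,0,0,0],[-0.0028,0.0004,0.03,0,0,0],[-0.0028,0.0004,0.03,0,0,0],[-0.0028,0.0004,0.03,0,0,0]]]}}

```text
clock: 19.7
tool_pos: [0.5513, 0.2524, 0.3062]
eef_rot: [0.774, 0.633, 0.0, 0.0]
contact_force: [-0.0, -0.1, -2.3]
opening: 0.191
finger_force: 40.0
```

```bash
python3 blk.py | head -2
```

```text
19.8 [0.5512 0.2524 0.3062] [7.740e-01 6.332e-01 2.000e-04 1.000e-04] [ 0.33  1.25 -2.23]
rows to in-hole pose [-0.0004 -0.      0.118   0.      0.      0.    ]
```

>>> {"fn": "play_rows", "kwargs": {"rows": [[[-0.0004,0,0.01,0,0,0],[-0.0004,0,0.02,0,0,0],[-0.0004,0,0.03,0,0,0],[-0.0004,0,0.04,0,0,0],[-0.0004,0,0.05,0,0,0],[-0.0004,0,0.06,0,0,0],[-0.0004,0,0.06,0,0,0],[-0.0004,0,0.06,0,0,0]]]}}

```text
clock: 20.52
tool_pos: [0.551, 0.2521, 0.2756]
eef_rot: [0.774, 0.633, -0.0, -0.0]
contact_force: [-0.1, -0.3, -2.7]
opening: 0.19
finger_force: 40.0
```

>>> {"fn": "play_rows", "kwargs": {"rows": [[[0,0,0.01,0,0,0],[0,0,0.02,0,0,0],[0,0,0.03,0,0,0],[0,0,0.04,0,0,0],[0,0,0.05,0,0,0],[0,0,0.054,0,0,0],[0,0,0.054,0,0,0],[0,0,0.054,0,0,0],[0,0,0.054,0,0,0],[0,0,0.054,0,0,0]]]}}

```text
clock: 21.35
tool_pos: [0.5512, 0.2522, 0.2493]
eef_rot: [0.774, 0.633, 0.0, 0.0]
contact_force: [-0.6, -0.1, -1.8]
opening: 0.196
finger_force: 40.0
```

Shoulder is about 2 mm above. Final lowering.

>>> {"fn": "play_rows", "kwargs": {"rows": [[[0,0,0.001,0,0,0],[0,0,0.002,0,0,0],[0,0,0.003,0,0,0],[0,0,0.004,0,0,0],[0,0,0.004,0,0,0],[0,0,0.004,0,0,0],[0,0,0.004,0,0,0]]]}}

```text
clock: 21.93
tool_pos: [0.5512, 0.2521, 0.2472]
eef_rot: [0.774, 0.633, 0.0, 0.0]
contact_force: [-0.5, -0.5, 0.2]
opening: 0.188
finger_force: 40.0
```

>>> {"fn": "play_rows", "kwargs": {"rows": [[[0,0,0,0,0,0],[0,0,0,0,0,0],[0,0,0,0,0,0],[0,0,0,0,0,0],[0,0,0,0,0,0],[0,0,0,0,0,0],[0,0,0,0,0,0],[0,0,0,0,0,0],[0,0,0,0,0,0],[0,0,0,0,0,0],[0,0,0,0,0,0],[0,0,0,0,0,0]]], "claw": 0}}

```text
clock: 22.93
tool_pos: [0.5511, 0.2521, 0.247]
eef_rot: [0.774, 0.633, -0.0, 0.0]
contact_force: [0.8, -0.4, 0.5]
opening: 0.997
finger_force: 0.0
```

>>> {"fn": "play_rows", "kwargs": {"rows": [[[0,0,-0.02,0,0,0],[0,0,-0.06,0,0,0],[0,0,-0.11,0,0,0],[0,0,-0.17,0,0,0],[0,0,-0.23,0,0,0],[0,0,-0.265,0,0,0],[0,0,-0.265,0,0,0],[0,0,-0.265,0,0,0],[0,0,-0.265,0,0,0]]]}}

```text
clock: 23.68
tool_pos: [0.5507, 0.2517, 0.379]
eef_rot: [0.774, 0.633, -0.001, 0.0]
contact_force: [-0.3, 0.5, 0.1]
opening: 1.0
finger_force: 0.0
```

Run:
```python
from align import *
from plant import *
for i in range(2):
    s=get_state();d=snapshot("wrist")
print(s["clock"],s["tool_pos"],s["opening"],s["contact_force"].round(1))
sc=snapshot("scene");s0=np.load("scene0.npz")["pixels"]
df=cv2.absdiff(sc["pixels"],s0).max(2)
for n,(u,v,w,h) in dict(punch=(455,280,30,40),awl=(488,315,28,40),lid=(255,185,95,72),glue=(380,318,32,52),tea=(232,278,42,36),dish=(170,148,52,36)).items():
    a=[cv2.cvtColor(x[v:v+h,u:u+w],cv2.COLOR_BGR2GRAY).astype(float) for x in(s0,sc["pixels"])]
    print(n,df[v:v+h,u:u+w].mean().round(1),np.round(cv2.phaseCorrelate(*a)[0],2))
im=d["pixels"];hsv=cv2.cvtColor(im,cv2.COLOR_BGR2HSV)
z=proj(d,[.5514,.2502,.136],s);u,v=z.astype(int)
mc=((hsv[...,1]<60)&(hsv[...,2]>95)).astype(np.uint8);roi=np.zeros_like(mc);roi[v-18:v+17,u-17:u+17]=1;mc&=roi
k,_=cv2.findContours(mc,cv2.RETR_EXTERNAL,cv2.CHAIN_APPROX_NONE);k=max(k,key=cv2.contourArea);el=cv2.minEnclosingCircle(k)
print("cap",z,el,cv2.contourArea(k),onz(d,el[0],.136,s))
```

```text
23.7333 [0.55065867 0.25170754 0.37838707] 1.0014483444357924 [ 0.5 -0.5 -0.5]
punch 5.7 [ 0.06 -0.07]
awl 6.0 [0.07 0.01]
lid 5.4 [-0.13 -0.07]
glue 6.4 [ 0.02 -0.  ]
tea 6.8 [ 0.52 -0.01]
dish 6.5 [ 0.01 -0.  ]
cap [320.76444866 265.70349342] ((319.8688659667969, 264.2991943359375), 10.764737129211426) 328.5 [0.55105624 0.25117732 0.136     ]
```

The punch is back at the same spot, with cap size and position unchanged. The lid and bystanders haven't moved. Handing in.

```bash
python3 -c "
from plant import *
print(finish_job())"
```

```text
the job is handed in; nothing more can be done
None
```

The job is handed in: the punch seated, snapped in the empty hole (it just touched its stop, at about 7.5 N) and is back on its shoulder in the block, with the lid and bystanders unmoved in the before/after images; the judge returned no verdict, and I viewed 11 pictures, one over the limit of 10.

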